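# Move the toiletries row to the stand in reverse order

### The job

Move the row of four toiletries from the steel tray into the four bays of the acrylic stand, one to a bay, in reverse order: the one at the left end of the tray goes into the bay at the right end of the stand, the next one into the bay beside it, and so on. Leave them all standing upright on the floor of their bays, and tip none of them over on the way.

Things in the scene. Friction and masses are not known exactly. Their poses are not given: they have to be found in the camera images.
- flacon_center (a point): Squat green glass flacon: body 44 mm diameter and straight from the foot to 42 mm, brass twist cap 26 mm diameter on top, 64 mm tall in all, 0.18 kg. Round and upright; its own z axis points up. Point given: on its axis, half-way up. It starts on the cork pad. May be gripped at this height on its straight side, from any direction.
- deodorant_center (a point): Aluminium deodorant stick: plain cylinder 36 mm diameter, 90 mm tall, thin black seam at 62 to 65 mm, 0.09 kg. Round and upright; its own z axis points up. Point given: on its axis, half-way up. It starts on the blue pad. May be gripped at this height on its straight side, from any direction.
- oil_center (a point): Small amber glass bottle: body 34 mm diameter and straight from the foot to 54 mm, black cap 22 mm diameter, 80 mm tall in all, 0.10 kg. Round and upright; its own z axis points up. Point given: on its axis, half-way up. It starts on the yellow pad. May be gripped at this height on its straight side, from any direction.
- jar_center (a point): White ceramic jar 46 mm diameter with a flat wooden lid 47 mm diameter, 58 mm tall in all (lid from 44 mm up), 0.16 kg. Round and upright; its own z axis points up. Point given: on its axis, half-way up. It starts on the red pad. May be gripped at this height on its straight side, from any direction.
- pad_cork: Fixed round pad, cork coloured, 60 mm diameter, 3 mm thick, lying in the tray: it marks where the flacon starts. Origin at the centre of its underside.
- pad_blue: Fixed round pad, blue coloured, 60 mm diameter, 3 mm thick, lying in the tray: it marks where the deodorant stick starts. Origin at the centre of its underside.
- pad_yellow: Fixed round pad, yellow coloured, 60 mm diameter, 3 mm thick, lying in the tray: it marks where the amber bottle starts. Origin at the centre of its underside.
- pad_red: Fixed round pad, red coloured, 60 mm diameter, 3 mm thick, lying in the tray: it marks where the jar starts. Origin at the centre of its underside.
- tray: Fixed rectangular stainless steel tray, 100 mm (x) by 310 mm (y), rim 10 mm high, floor 3 mm thick. Origin at the centre of its underside, z up. The four pads lie in one row along its y axis, at y = -108, -36, 36 and 108 mm; their order varies. Its y axis points to the left as the robot sees it, within 9 degrees.
- stand: Fixed acrylic stand, 80 (x) by 308 mm (y): black base, frosted white walls 4 mm thick and up to 10 mm above the dresser top. Four open bays in a row along its y axis, centred at y = -114, -38, 38, 114 mm, each 72 by 72 mm inside, floor 4 mm above the dresser top. Origin: centre of its underside, z up. Its y axis points to the robot's left within 9 degrees. May be nearer or further than the tray.

How it is judged:
At the end, for the whole second after the job is handed in: All four stand at rest and upright (0.1 rad) on the floor of a bay of their own (27 mm from its centre along the stand's x and y, 5 mm in height), their order along the stand being the reverse of their pads' order along the tray (((y of pad_cork in the frame of tray between -0.138 and -0.078 m and y of flacon_center in the frame of stand between 0.087 and 0.141 m) or (y of pad_cork in the frame of tray between -0.066 and -0.006 m and y of flacon_center in the frame of stand between 0.011 and 0.065 m) or (y of pad_cork in the frame of tray between 0.006 and 0.066 m and y of flacon_center in the frame of stand between -0.065 and -0.011 m) or (y of pad_cork in the frame of tray between 0.078 and 0.138 m and y of flacon_center in the frame of stand between -0.141 and -0.087 m)) and x of flacon_center in the frame of stand between -0.027 and 0.027 m and z of flacon_center in the frame of stand between 0.031 and 0.041 m and angle between each of flacon_center, deodorant_center, oil_center, jar_center's own z axis and vertical below 0.1 rad and linear speed of each of flacon, deodorant, oil, jar below 0.02 m/s and ((y of pad_blue in the frame of tray between -0.138 and -0.078 m and y of deodorant_center in the frame of stand between 0.087 and 0.141 m) or (y of pad_blue in the frame of tray between -0.066 and -0.006 m and y of deodorant_center in the frame of stand between 0.011 and 0.065 m) or (y of pad_blue in the frame of tray between 0.006 and 0.066 m and y of deodorant_center in the frame of stand between -0.065 and -0.011 m) or (y of pad_blue in the frame of tray between 0.078 and 0.138 m and y of deodorant_center in the frame of stand between -0.141 and -0.087 m)) and x of deodorant_center in the frame of stand between -0.027 and 0.027 m and z of deodorant_center in the frame of stand between 0.044 and 0.054 m and ((y of pad_yellow in the frame of tray between -0.138 and -0.078 m and y of oil_center in the frame of stand between 0.087 and 0.141 m) or (y of pad_yellow in the frame of tray between -0.066 and -0.006 m and y of oil_center in the frame of stand between 0.011 and 0.065 m) or (y of pad_yellow in the frame of tray between 0.006 and 0.066 m and y of oil_center in the frame of stand between -0.065 and -0.011 m) or (y of pad_yellow in the frame of tray between 0.078 and 0.138 m and y of oil_center in the frame of stand between -0.141 and -0.087 m)) and x of oil_center in the frame of stand between -0.027 and 0.027 m and z of oil_center in the frame of stand between 0.039 and 0.049 m and ((y of pad_red in the frame of tray between -0.138 and -0.078 m and y of jar_center in the frame of stand between 0.087 and 0.141 m) or (y of pad_red in the frame of tray between -0.066 and -0.006 m and y of jar_center in the frame of stand between 0.011 and 0.065 m) or (y of pad_red in the frame of tray between 0.006 and 0.066 m and y of jar_center in the frame of stand between -0.065 and -0.011 m) or (y of pad_red in the frame of tray between 0.078 and 0.138 m and y of jar_center in the frame of stand between -0.141 and -0.087 m)) and x of jar_center in the frame of stand between -0.027 and 0.027 m and z of jar_center in the frame of stand between 0.028 and 0.038 m); the robot touches nothing.
It fails at once if one of the four toiletries is tipped over (angle between any of flacon_center, deodorant_center, oil_center, jar_center's own z axis and vertical above 1 rad).
It also fails if it takes over 99 s, if anything falls off the work surface, if the arm or the gripper's body presses on something with over 40 N, if the wrist force passes 120 N, or if a joint passes its speed limit or range.

### The arm

A 6-joint arm with a two-finger parallel gripper is mounted at the origin on the work surface. World frame = base frame: x ahead of the robot, y to its left, z up, the work surface at z = 0. Lengths are in m, angles in rad, forces in N, time in s.
With the tool pointing down it reaches from about 0.3 to 0.825 m from the base axis. Payload 5.4 kg.
Tool frame: the origin (TCP) lies on the centre line of the jaws, within the pads' length; the fingertips stand 11 mm ahead of it and the grasp point (between the pads) lies 8 mm behind it (manip.finger_overhang is the distance from the TCP to the fingertips, in m); z points along the fingers, y is the direction in which the jaws open and shut (so a half turn about z gives the same grasp; the last joint's range is limited). The gripper opens to 92 mm and grips with 3 to 60 N. Pads are 20 mm wide; open, the fingers measure 128 mm over their backs; the gripper's body (75 mm by 189 mm) begins 69 mm behind the grasp point.
Start: joints at [1.03, 0.158, 1.597, -0, 1.386, -0.21], TCP at [0.187, 0.544, 0.226] pointing down, gripper open.
Joint ranges: [-2.91, 2.91], [-0.94, 2.29], [0.18, 2.7], [-1.29, 4.43], [0.17, 2.64], [-3, 3]. Speed limits (rad/s): [2.57, 2.57, 3.14, 3.14, 3.14, 3.14].

### API

Orientations are given as a rotation vector (axis times angle).
In Python, from rig import readout, get_image, job, manip gives the robot as it stands.
- The arm moves only by the shell command python3 -m pendant 'ROWS' [FORCE]. ROWS is text: rows parted by semicolons, each of 7 numbers parted by spaces: the opening, from 0 (shut) to 1 (fully open), then the shift along the tool's x, y, z in mm, then the turn, a rotation vector about the tool's x, y, z in degrees. In form: fingers dx dy dz wx wy wz; .... A call has 1 to 5 rows; each row is the pose to reach, as a shift and turn from the pose measured when the call began, along the tool's axes at that moment; what a row does not reach only later rows make up. A row lasts 1/10 s, in which the tool goes at most 50 mm and 8.59 degrees, less where a joint would pass 70% of its speed; a pose out of reach is approached as far as the arm can. A call with a gripper value outside its range is refused whole. The fingers move at their own pace and stop on an object; FORCE is the grip in N (left out, the last holds). Time passes only in rows, so rows that repeat a pose let the fingers close. It gives the time, the measured TCP pose, the force and the opening at its end, in the units of the state.
- readout.get_obs(): the state, without advancing time (a new reading comes with each control period).
- get_image(name): name is "scene" or "top" or "wrist"; returns a dict with "frame" (400x640x3 uint8, red, green, blue), "range_z" (400x640 float32, m along the optical axis (not along the pixel's ray), 0 where there is no reading), "K" (3x3 intrinsics, pixels), "position" and "attitude" of the camera in the world. Camera axes: x right, y up, looking along -z (the intrinsics and any distortion apply to the point x, -y, -z); pixel columns grow to the right and rows downward; lengths in m; the calibration is good to about 2 mm. A picture is of the moment at which its call begins.
- job.sign_off(): hands the job in, once; it reports no verdict.
The state is a dict: "clock": time; "joint_pos": joint angles; "qd": joint speeds; "joint_torque": joint torques, N m; "position": TCP position; "eef_rot": TCP orientation; "force": force on the tool from outside, world axes, zero at the start; "ft_torque": the same for the moment, N m; "opening": finger opening in m.
Only numpy, scipy, OpenCV 4.12 (cv2) and the standard library are available. Lean on these libraries where they do the work, as an engineer would, in place of code of your own. Each camera call takes 0.05 s, during which the arm holds its last target.

## Working session

There is one attempt and no reset: what is moved stays moved. The work goes in short steps, Python scripts to look and compute and a shell command to move; the robot and the scene stay as the last step left them, time stands still between calls to the robot, and variables do not carry over. Pictures are saved under pics/ and viewed, and the job is handed in when it is done.

```bash
ls; mkdir -p pics; python3 - <<'E'
from rig import readout,get_image,manip
import cv2
print(readout.get_obs()); print([a for a in dir(manip) if a[0]!='_'])
for n in ("scene","top"):
    d=get_image(n); cv2.imwrite(f"pics/{n}0.png",d["frame"][:,:,::-1]); print(n,d["K"],d["position"],d["attitude"])
E
```

```text
pics
{'clock': 0.0, 'joint_pos': array([ 1.02990832e+00,  1.59051481e-01,  1.59823747e+00,  5.07857438e-06,
        1.38624676e+00, -2.10080425e-01]), 'qd': array([-0.00029846,  0.00083337, -0.00057911, -0.00074099, -0.00156606,
        0.00054487]), 'joint_torque': array([-1.77621969e-03, -3.85578704e+01, -3.22105587e+01,  7.00069824e-02,
        3.79778026e-02, -1.30557978e-04]), 'position': array([0.18644221, 0.54327222, 0.22461495]), 'eef_rot': array([-5.17148341e-01, -3.09800712e+00,  2.83598469e-03]), 'force': array([ 0.5174915 , -0.2964368 , -0.42252679]), 'ft_torque': array([-0.02323263,  0.06506837, -0.0245958 ]), 'opening': 0.09181911939699018}
['IKError', 'finger_overhang']
scene [[389.70352604   0.         315.30276949]
 [  0.         389.70352604 197.20127033]
 [  0.           0.           1.        ]] [ 0.91559697 -0.36471573  0.48345537] [0.82332784 0.38391417 0.79503376]
top [[373.75463765   0.         318.65421516]
 [  0.         373.75463765 197.83052412]
 [  0.           0.           1.        ]] [ 0.45294993 -0.0251367   0.69584043] [ 0.0933907  -0.12697894 -1.56310439]
```

View pics/scene0.png

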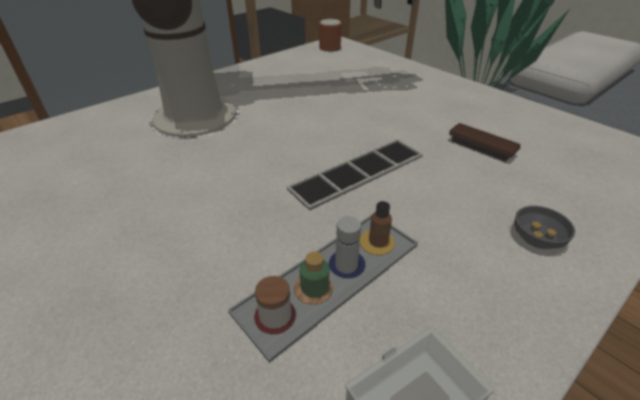

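View pics/top0.png

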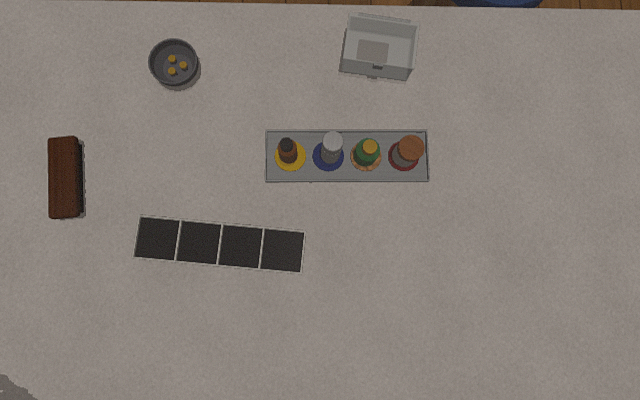

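The top view shows, from left to right, oil (290,153), deodorant (328,152), flacon (366,153) and jar (404,153). The tray spans cols 265–429 and the stand spans 135–305, nearer the robot. Next I'll convert these to positions and look at enlarged crops.

```bash
cat > h.py <<'E'
import numpy as np,cv2
from rig import readout,get_image
from scipy.spatial.transform import Rotation as R
def att(a):
    a=np.asarray(a); return R.from_rotvec(a).as_matrix() if a.shape==(3,) else a
def ray(d,u,v):
    K=d["K"];p=np.array([(u-K[0,2])/K[0,0],-(v-K[1,2])/K[1,1],-1.0]); return att(d["attitude"])@p
def onz(d,u,v,z):
    r=ray(d,u,v); P=d["position"]; return P+r*(z-P[2])/r[2]
def cloud(d):
    v,u=np.mgrid[0:400,0:640]; K=d["K"]; z=d["range_z"]
    p=np.stack([(u-K[0,2])/K[0,0]*z,-(v-K[1,2])/K[1,1]*z,-z],-1)
    w=p@att(d["attitude"]).T+d["position"]; w[z==0]=np.nan; return w
def proj(d,P):
    q=att(d["attitude"]).T@(np.asarray(P)-d["position"]); K=d["K"]
    return K[0,0]*q[0]/-q[2]+K[0,2], K[1,1]*q[1]/q[2]+K[1,2]
E
python3 - <<'E'
from h import *
d=get_image("top"); np.save("top.npy",d,allow_pickle=True)
w=cloud(d); print(np.nanmedian(w[300:350,300:500,2]))
f=d["frame"][:,:,::-1]
cv2.imwrite("pics/c1.png",cv2.resize(f[120:190,255:440],None,fx=4.3,fy=4.3,interpolation=cv2.INTER_CUBIC))
cv2.imwrite("pics/c2.png",cv2.resize(f[205:280,125:315],None,fx=4,fy=4,interpolation=cv2.INTER_CUBIC))
for n,h,(u0,u1) in (("oil",.083,(275,308)),("deo",.093,(312,346)),("fla",.067,(350,384)),("jar",.061,(386,428))):
    s=w[125:180,u0:u1].reshape(-1,3); s=s[s[:,2]>h-.008]
    c=cv2.minEnclosingCircle((s[:,:2]*1000).astype(np.float32)); print(n,len(s),s[:,2].max(),np.median(s,0),s.mean(0),c)
E
```

```text
-0.0002336194776900724
oil 149 0.08828992144646453 [0.63083276 0.01713562 0.08598257] [0.63108213 0.01742272 0.08504561] ((632.68310546875, 18.028636932373047), 11.263040542602539)
deo 367 0.0984047125796359 [ 0.6329319  -0.0597047   0.09572256] [ 0.6328552  -0.05991613  0.09529132] ((633.9785766601562, -60.24565887451172), 17.64559555053711)
fla 185 0.07316905670804996 [ 0.63245968 -0.12520381  0.06971025] [ 0.63215926 -0.1252823   0.06920118] ((632.8496704101562, -125.70541381835938), 12.86017894744873)
jar 571 0.06733188260845113 [ 0.6321505  -0.19837731  0.06377431] [ 0.63238264 -0.1986629   0.0634006 ] ((633.5821533203125, -199.7820281982422), 23.470836639404297)
```

View pics/c1.png

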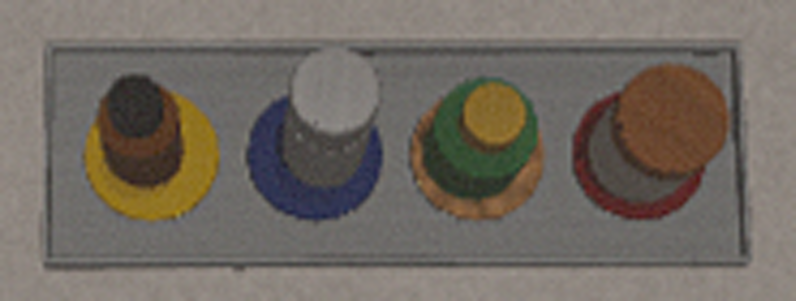

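View pics/c2.png

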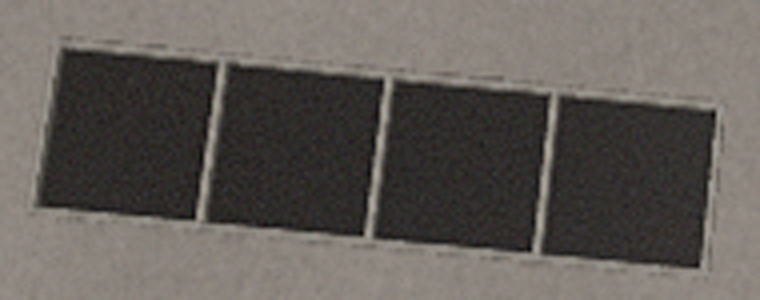

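```bash
cat >> h.py <<'E'
def tool(P,yaw=None):
    "shift in mm in tool axes, to world TCP P"
    o=readout.get_obs(); M=R.from_rotvec(o["eef_rot"]).as_matrix()
    print("pos",o["position"].round(4),"tool y yaw",np.degrees(np.arctan2(M[1,1],M[0,1])).round(2),"tilt",M[:,2].round(3),"t",o["clock"],"op",o["opening"])
    print("dxyz",((M.T@(np.asarray(P)-o["position"]))*1000).round(1))
    if yaw is not None:
        c,s=np.cos(yaw),np.sin(yaw); T=np.array([[-s*-1,c,0],[0,0,0],[0,0,0]])
        y=np.array([c,s,0]);z=np.array([0,0,-1.]);x=np.cross(y,z)
        T=np.stack([x,y,z],1); print("turn",np.degrees(R.from_matrix(M.T@T).as_rotvec()).round(2))
E
python3 - <<'E'
from h import *
d=np.load("top.npy",allow_pickle=True).item()
for n,U,V,z in (("oil",135,105,.086),("deo",335,90,.096),("fla",494,113,.070),("jar",670,118,.064)):
    print(n,onz(d,(U+.5)/4.3-.5+255,(V+.5)/4.3-.5+120,z).round(4))
for n,U,V in (("oilpad",151,153),("blue",314,157),("cork",478,157),("red",640,157)):
    print(n,onz(d,(U+.5)/4.3-.5+255,(V+.5)/4.3-.5+120,.006).round(4))
c=np.array([onz(d,(U+.5)/4-.5+125,(V+.5)/4-.5+205,.010) for U,V in ((60,43),(720,103),(705,270),(35,208))])
print(c.round(4)); m=c.mean(0); yv=(c[0]+c[3]-c[1]-c[2]); print("len",np.linalg.norm(yv)/2); yv/=np.linalg.norm(yv)
print(m,yv)
for y in (-.114,-.038,.038,.114): print("bay",y,(m+y*yv)[:2].round(4))
tool([.632,.018,.18],0)
E
```

```text
oil [0.6301 0.0171 0.086 ]
deo [ 0.6339 -0.0605  0.096 ]
fla [ 0.6328 -0.1261  0.07  ]
jar [ 0.6331 -0.1989  0.064 ]
oilpad [0.6316 0.0152 0.006 ]
blue [ 0.6304 -0.0565  0.006 ]
cork [ 0.6311 -0.129   0.006 ]
red [ 0.6317 -0.201   0.006 ]
[[ 0.5156  0.2866  0.01  ]
 [ 0.4896 -0.0142  0.01  ]
 [ 0.4146 -0.0081  0.01  ]
 [ 0.4413  0.2925  0.01  ]]
len 0.30182430658992815
[0.4652642  0.13918846 0.01      ] [0.08717769 0.99619278 0.        ]
bay -0.114 [0.4553 0.0256]
bay -0.038 [0.462  0.1013]
bay 0.038 [0.4686 0.177 ]
bay 0.114 [0.4752 0.2528]
pos [0.1865 0.5434 0.2249] tool y yaw 71.05 tilt [-0.001 -0.001 -1.   ] t 0.15 op 0.09198178119269503
dxyz [-592.  -352.2   45.2]
turn [-8.000e-02  4.000e-02  7.105e+01]
```

```bash
for i in 1; do python3 -m pendant '1 -592 -352 45 0 0 71;1 -592 -352 45 0 0 71;1 -592 -352 45 0 0 71;1 -592 -352 45 0 0 71;1 -592 -352 45 0 0 71' 15; done; python3 -c "
from h import *
tool([.6305,.0172,.16],0)"
```

```text
clock: 0.65
position: [0.3487, 0.3518, 0.2089]
eef_rot: [1.624, 2.689, -0.001]
force: [0.9, 0.5, 0.2]
opening: 0.0919
pos [0.3487 0.3518 0.2089] tool y yaw 27.74 tilt [-0.    -0.001 -1.   ] t 0.65 op 0.09192209011636968
dxyz [-427.3   93.7   49.1]
turn [-0.03  0.04 27.74]
```

```bash
python3 -m pendant '1 -427 94 49 0 0 28;1 -427 94 49 0 0 28;1 -427 94 49 0 0 28;1 -427 94 49 0 0 28;1 -427 94 49 0 0 28'; python3 -c "
from h import *
tool([.6305,.0172,.16],0)"
```

```text
clock: 1.15
position: [0.5088, 0.1615, 0.181]
eef_rot: [2.228, 2.215, -0.001]
force: [1.1, 0.9, 0.3]
opening: 0.0918
pos [0.5088 0.1615 0.181 ] tool y yaw -0.33 tilt [-0.    -0.001 -1.   ] t 1.15 op 0.09180597847452138
dxyz [-143.6  122.5   21.1]
turn [-0.02  0.04 -0.33]
```

```bash
python3 -m pendant '1 -144 122 21 0 0 0;1 -144 122 21 0 0 0;1 -144 122 21 0 0 0;1 -144 122 21 0 0 0;1 -144 122 21 0 0 0'; python3 - <<'E'
from h import *
tool([.6305,.0172,.038],0)
d=get_image("wrist"); cv2.imwrite("pics/w1.png",d["frame"][:,:,::-1]); print(d["position"],proj(d,[.6305,.0172,.086]))
d=get_image("top"); cv2.imwrite("pics/t1.png",d["frame"][:,:,::-1])
E
```

```text
clock: 1.65
position: [0.6316, 0.0124, 0.1585]
eef_rot: [2.233, 2.209, -0.003]
force: [-0.5, 0.3, -0.3]
opening: 0.092
pos [0.6316 0.0124 0.1585] tool y yaw -0.62 tilt [-0.001 -0.002 -1.   ] t 1.65 op 0.09199359183097529
dxyz [  5.   -1.  120.5]
turn [-0.07  0.1  -0.62]
[0.63311553 0.09488434 0.31828253] (np.float64(311.3920413962655), np.float64(208.31104198659284))
```

View pics/w1.png

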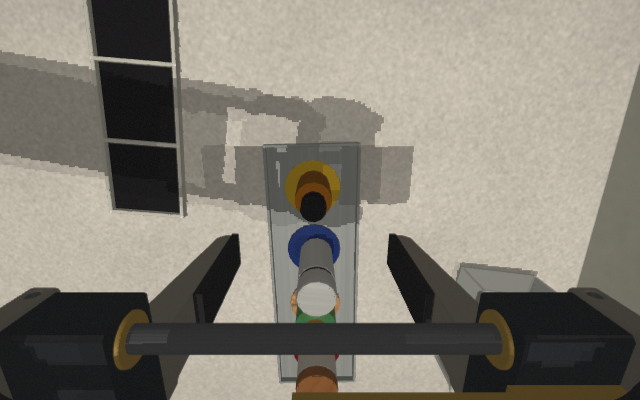

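The wrist view has the oil cap at (314,207), and I predicted (311,208). The jaws straddle the row along x, so I can descend.

```bash
python3 -m pendant '1 5 -1 20 0 0 -0.6;1 5 -1 60 0 0 -0.6;1 5 -1 100 0 0 -0.6;1 5 -1 120 0 0 -0.6;1 5 -1 120 0 0 -0.6'; python3 - <<'E'
from h import *
tool([.6305,.0172,.038],0)
E
```

```text
clock: 2.25
position: [0.6244, 0.0236, 0.0356]
eef_rot: [-2.21, -2.221, 0.009]
force: [-1.0, 0.5, -0.3]
opening: 0.0915
pos [0.6244 0.0236 0.0356] tool y yaw 0.29 tilt [-0.01   0.001 -1.   ] t 2.25 op 0.09151537846278739
dxyz [-6.4  6.  -2.5]
turn [-0.57 -0.08  0.29]
```

```bash
python3 -m pendant '1 -6 6 -2 -0.6 0 0.3;1 -6 6 -2 -0.6 0 0.3;1 -6 6 -2 -0.6 0 0.3'; python3 - <<'E'
from h import *
tool([.6305,.0172,.038],0)
d=get_image("wrist"); cv2.imwrite("pics/w2.png",d["frame"][:,:,::-1]);tool([.6305,.0172,.038],0)
E
```

```text
clock: 2.55
position: [0.6319, 0.0175, 0.0396]
eef_rot: [2.22, 2.22, 0.005]
force: [-0.9, 0.7, 0.8]
opening: 0.0916
pos [0.6319 0.0175 0.0396] tool y yaw -0.0 tilt [ 0.004  0.001 -1.   ] t 2.55 op 0.0915691952148916
dxyz [-0.3 -1.4  1.6]
turn [ 0.22 -0.06 -0.  ]
pos [0.6316 0.0175 0.0393] tool y yaw -0.01 tilt [ 0.003  0.001 -1.   ] t 2.6 op 0.09212416503422334
dxyz [-0.3 -1.1  1.3]
turn [ 0.19 -0.06 -0.01]
```

View pics/w2.png

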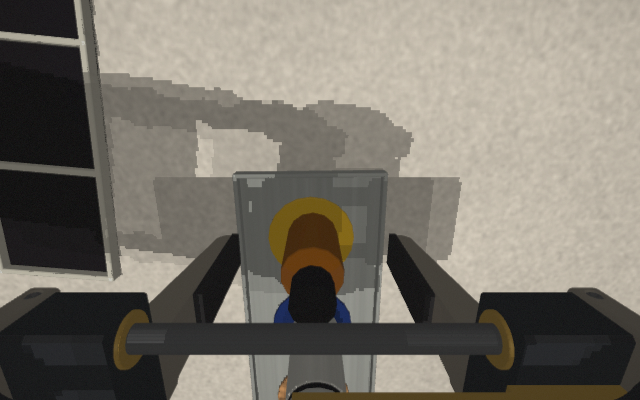

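The bottle, with its cap at (313,290), is centred between the jaws (midline about 314). I'll close gently.

```bash
python3 -m pendant '0.6 0 -1 1 0 0 0;0.4 0 -1 1 0 0 0;0.3 0 -1 1 0 0 0;0.2 0 -1 1 0 0 0;0.2 0 -1 1 0 0 0' 15; python3 -m pendant '0.2 0 0 0 0 0 0;0.2 0 0 0 0 0 0;0.2 0 0 0 0 0 0;0.2 0 0 0 0 0 0'
```

```text
clock: 3.1
position: [0.6306, 0.0175, 0.0383]
eef_rot: [2.22, 2.22, 0.005]
force: [0.4, 0.6, 0.8]
opening: 0.0541
clock: 3.5
position: [0.6306, 0.0175, 0.0382]
eef_rot: [2.221, 2.22, 0.005]
force: [-0.3, -0.3, -0.5]
opening: 0.0331
```

```bash
python3 -m pendant '0.2 0 0 -20 0 0 0;0.2 0 0 -50 0 0 0;0.2 0 0 -90 0 0 0;0.2 0 0 -115 0 0 0;0.2 0 0 -120 0 0 0'; python3 - <<'E'
from h import *
tool([.4553,.0256,.16],0)
E
```

```text
clock: 4.0
position: [0.6325, 0.0171, 0.1623]
eef_rot: [2.216, 2.216, 0.011]
force: [0.7, 0.5, -0.3]
opening: 0.0335
pos [0.6325 0.0171 0.1623] tool y yaw -0.01 tilt [ 0.01 -0.   -1.  ] t 4.0 op 0.03349152133617778
dxyz [   8.5 -177.2    0.5]
turn [ 0.59  0.   -0.01]
```

```bash
python3 -m pendant '0.2 2 -35 0 0 0 0;0.2 4 -75 0 0 0 0;0.2 6 -120 0 0 0 0;0.2 8 -160 0 0 0 0;0.2 8 -177 0 0 0 0';python3 -m pendant '0.2 0 0 0 0 0 0;0.2 0 0 0 0 0 0'; python3 - <<'E'
from h import *
tool([.4553,.0256,.036],0)
E
```

```text
clock: 4.5
position: [0.4511, 0.026, 0.1578]
eef_rot: [2.219, 2.22, 0.007]
force: [0.4, -0.8, -0.5]
opening: 0.0335
clock: 4.7
position: [0.4506, 0.0261, 0.1567]
eef_rot: [2.221, 2.221, 0.005]
force: [-0.1, 0.5, -0.9]
opening: 0.0334
pos [0.4506 0.0261 0.1567] tool y yaw -0.0 tilt [ 0.003  0.001 -1.   ] t 4.7 op 0.033445681508952996
dxyz [ -0.7   4.3 120.7]
turn [ 0.19 -0.09 -0.  ]
```

```bash
python3 -m pendant '0.2 -1 5 30 0 0 0;0.2 -1 5 65 0 0 0;0.2 -1 5 100 0 0 0;0.2 -1 5 112 0 0 0;0.2 -1 5 112 0 0 0';python3 - <<'E'
from h import *
tool([.4553,.0256,.036],0)
E
```

```text
clock: 5.2
position: [0.4549, 0.0255, 0.0429]
eef_rot: [-2.22, -2.22, -0.001]
force: [-0.3, -0.1, -1.4]
opening: 0.0336
pos [0.4549 0.0255 0.0429] tool y yaw -0.0 tilt [-0.001  0.002 -1.   ] t 5.2 op 0.033573784934691944
dxyz [0.1 0.4 6.9]
turn [-0.07 -0.14 -0.  ]
```

```bash
python3 -m pendant '0.2 0 0 3 0 0 0;0.2 0 0 6 0 0 0;0.2 0 0 7 0 0 0;0.2 0 0 7 0 0 0;0.2 0 0 7 0 0 0';python3 - <<'E'
from h import *
tool([.4553,.0256,.036],0)
d=get_image("scene"); cv2.imwrite("pics/s1.png",d["frame"][:,:,::-1])
E
```

```text
clock: 5.7
position: [0.4554, 0.0255, 0.0364]
eef_rot: [-2.22, -2.22, -0.002]
force: [-0.3, 0.6, 0.2]
opening: 0.0335
pos [0.4554 0.0255 0.0364] tool y yaw -0.0 tilt [-0.     0.002 -1.   ] t 5.7 op 0.03351903421532793
dxyz [ 0.1 -0.1  0.4]
turn [-0.   -0.13 -0.  ]
```

View pics/s1.png

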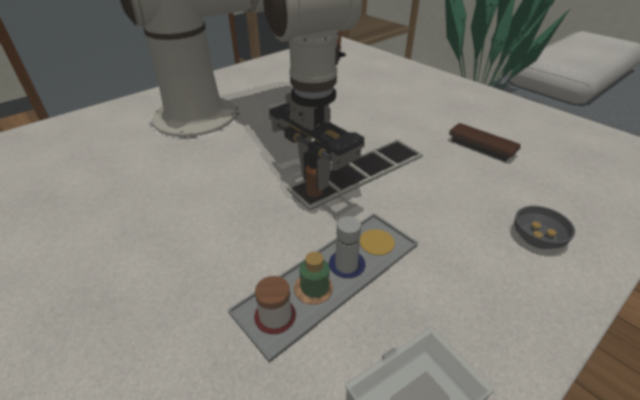

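The bottle is in the right-end bay, at (312,182) in the scene view. I'll touch it down and release.

```bash
python3 -m pendant '0.2 0 0 1 0 0 0;0.2 0 0 1 0 0 0;0.5 0 0 1 0 0 0;0.8 0 0 1 0 0 0;1 0 0 1 0 0 0'; python3 -m pendant '1 0 0 0 0 0 0;1 0 0 0 0 0 0;1 0 0 -40 0 0 0;1 0 0 -80 0 0 0;1 0 0 -120 0 0 0'; python3 - <<'E'
from h import *
tool([.6335,-.060,.16],0)
E
```

```text
clock: 6.25
position: [0.4553, 0.0254, 0.0353]
eef_rot: [-2.22, -2.22, -0.002]
force: [0.7, -0.4, -0.7]
opening: 0.055
clock: 6.75
position: [0.4549, 0.0253, 0.1565]
eef_rot: [-2.22, -2.22, -0.002]
force: [0.6, 0.0, -0.1]
opening: 0.0916
pos [0.4549 0.0253 0.1565] tool y yaw -0.01 tilt [-0.001  0.002 -1.   ] t 6.75 op 0.09160575772511627
dxyz [-85.2 178.6  -3.9]
turn [-0.05 -0.14 -0.01]
```

```bash
python3 -m pendant '1 -20 40 0 0 0 0;1 -40 85 0 0 0 0;1 -65 130 0 0 0 0;1 -80 170 0 0 0 0;1 -85 179 0 0 0 0'; python3 -m pendant '1 0 0 0 0 0 0;1 0 0 0 0 0 0'; python3 - <<'E'
from h import *
tool([.6335,-.060,.043],0)
d=get_image("wrist"); cv2.imwrite("pics/w3.png",d["frame"][:,:,::-1]); print(d["position"],proj(d,[.6335,-.060,.096]))
d=get_image("top"); cv2.imwrite("pics/t3.png",d["frame"][:,:,::-1])
E
```

```text
clock: 7.25
position: [0.6365, -0.0617, 0.155]
eef_rot: [-2.222, -2.218, -0.002]
force: [-1.5, 0.1, 0.5]
opening: 0.0919
clock: 7.45
position: [0.6356, -0.0613, 0.1545]
eef_rot: [-2.221, -2.218, -0.001]
force: [-1.3, 0.3, 1.2]
opening: 0.0919
pos [ 0.6356 -0.0613  0.1545] tool y yaw -0.09 tilt [-0.002  0.003 -1.   ] t 7.45 op 0.09186026119661528
dxyz [  1.   -1.9 111.5]
turn [-0.1  -0.15 -0.09]
[0.63639921 0.02051404 0.31469876] (np.float64(310.13208057710636), np.float64(218.65539221242017))
```

View pics/w3.png

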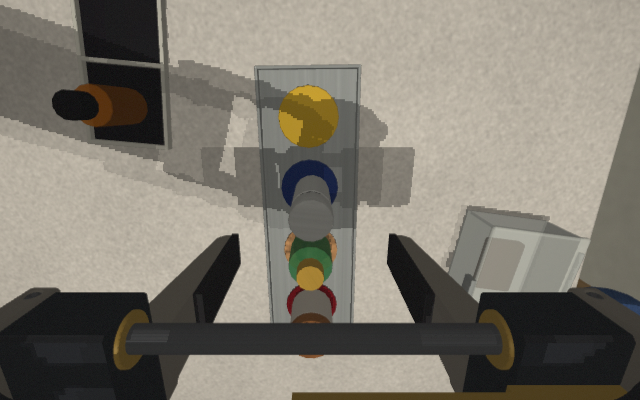

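View pics/t3.png

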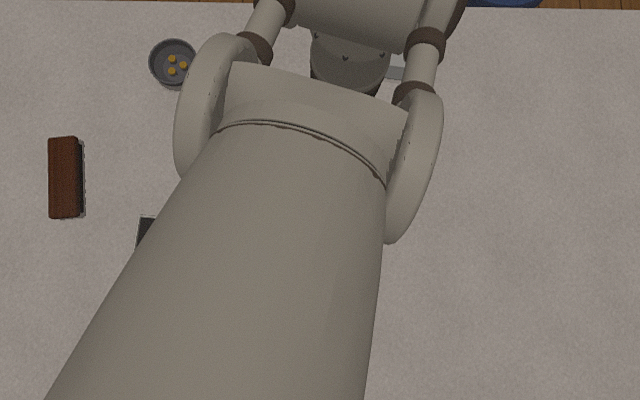

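The wrist view shows the oil bottle standing in the right-end bay at (115,105). The deodorant's top is at (311,217), against a prediction of (310,219), so I'll descend.

```bash
python3 -m pendant '1 1 -2 20 0 0 0;1 1 -2 55 0 0 0;1 1 -2 90 0 0 0;1 1 -2 108 0 0 0;1 1 -2 111 0 0 0';python3 -m pendant '1 0 0 0 0 0 0;1 0 0 0 0 0 0'; python3 - <<'E'
from h import *
tool([.6335,-.060,.043],0)
E
```

```text
clock: 8.05
position: [0.6301, -0.0582, 0.0414]
eef_rot: [-2.216, -2.216, 0.003]
force: [-0.4, -0.3, 0.0]
opening: 0.0919
clock: 8.25
position: [0.6305, -0.058, 0.0429]
eef_rot: [-2.217, -2.217, 0.002]
force: [-0.4, 0.5, 0.7]
opening: 0.0921
pos [ 0.6305 -0.058   0.0429] tool y yaw 0.0 tilt [-0.005  0.004 -1.   ] t 8.25 op 0.09213540633384833
dxyz [-2.   3.  -0.1]
turn [-0.29 -0.21  0.  ]
```

```bash
python3 -m pendant '0.6 -2 3 0 -0.3 -0.2 0;0.4 -2 3 0 -0.3 -0.2 0;0.3 -2 3 0 -0.3 -0.2 0;0.2 -2 3 0 -0.3 -0.2 0;0.2 -2 3 0 -0.3 -0.2 0' 15; python3 -m pendant '0.2 0 0 0 0 0 0;0.2 0 0 0 0 0 0;0.2 0 0 0 0 0 0;0.2 0 0 0 0 0 0'
```

```text
clock: 8.75
position: [0.6335, -0.06, 0.0429]
eef_rot: [-2.221, -2.221, -0.0]
force: [0.2, -0.2, 0.2]
opening: 0.0541
clock: 9.15
position: [0.6334, -0.0601, 0.0429]
eef_rot: [-2.221, -2.221, -0.0]
force: [0.5, -0.4, 0.9]
opening: 0.0361
```

```bash
python3 -m pendant '0.2 0 0 -20 0 0 0;0.2 0 0 -50 0 0 0;0.2 0 0 -90 0 0 0;0.2 0 0 -115 0 0 0;0.2 0 0 -120 0 0 0'; python3 - <<'E'
from h import *
tool([.462,.1013,.165],0)
E
```

```text
clock: 9.65
position: [0.6356, -0.0607, 0.167]
eef_rot: [2.217, 2.217, 0.006]
force: [0.0, -0.3, -1.3]
opening: 0.0361
pos [ 0.6356 -0.0607  0.167 ] tool y yaw 0.01 tilt [ 0.007 -0.002 -1.   ] t 9.65 op 0.03605866181344197
dxyz [ 162.  -173.6    0.5]
turn [0.38 0.1  0.01]
```

```bash
python3 -m pendant '0.2 25 -27 0 0 0 0;0.2 60 -65 0 0 0 0;0.2 95 -102 0 0 0 0;0.2 130 -140 0 0 0 0;0.2 155 -166 0 0 0 0';python3 -m pendant '0.2 5 -5 0 0 0 0;0.2 5 -5 0 0 0 0;0.2 5 -5 0 0 0 0'; python3 - <<'E'
from h import *
tool([.462,.1013,.041],0)
E
```

```text
clock: 10.15
position: [0.4663, 0.0958, 0.1634]
eef_rot: [2.219, 2.22, 0.002]
force: [0.7, 0.3, -0.7]
opening: 0.0356
clock: 10.45
position: [0.4618, 0.1002, 0.1628]
eef_rot: [2.219, 2.219, 0.001]
force: [0.4, -0.3, -0.9]
opening: 0.0357
pos [0.4618 0.1002 0.1628] tool y yaw 0.0 tilt [ 0.003 -0.002 -1.   ] t 10.45 op 0.03574983978967397
dxyz [ 1.300e+00 -1.000e-01  1.218e+02]
turn [ 0.15  0.09 -0.  ]
```

```bash
python3 -m pendant '0.2 1 0 30 0 0 0;0.2 1 0 65 0 0 0;0.2 1 0 100 0 0 0;0.2 1 0 113 0 0 0;0.2 1 0 113 0 0 0';python3 - <<'E'
from h import *
tool([.462,.1013,.041],0)
E
```

```text
clock: 10.95
position: [0.4611, 0.1002, 0.048]
eef_rot: [-2.223, -2.22, 0.004]
force: [0.4, 1.3, -0.4]
opening: 0.0357
pos [0.4611 0.1002 0.048 ] tool y yaw -0.08 tilt [-0.002 -0.002 -1.   ] t 10.95 op 0.03571159065068684
dxyz [1.1 0.9 7. ]
turn [-0.1   0.09 -0.08]
```

```bash
python3 -m pendant '0.2 0 0 3 0 0 0;0.2 0 0 6 0 0 0;0.2 0 0 7 0 0 0;0.2 0 0 7 0 0 0;0.2 0 0 8 0 0 0'; python3 -m pendant '0.2 0 0 0 0 0 0;0.5 0 0 0 0 0 0;0.8 0 0 0 0 0 0;1 0 0 0 0 0 0;1 0 0 0 0 0 0'; python3 -m pendant '1 0 0 0 0 0 0;1 0 0 0 0 0 0;1 0 0 -40 0 0 0;1 0 0 -80 0 0 0;1 0 0 -120 0 0 0'; python3 - <<'E'
from h import *
tool([.6325,-.126,.16],0)
E
```

```text
clock: 11.45
position: [0.4617, 0.1003, 0.0408]
eef_rot: [2.222, 2.219, -0.002]
force: [-3.5, -1.2, 14.0]
opening: 0.0361
clock: 11.95
position: [0.4618, 0.1002, 0.0407]
eef_rot: [2.222, 2.219, -0.002]
force: [-0.3, -0.5, 0.1]
opening: 0.066
clock: 12.45
position: [0.4613, 0.1005, 0.1619]
eef_rot: [2.222, 2.22, -0.003]
force: [0.9, -0.0, 0.3]
opening: 0.0921
pos [0.4613 0.1005 0.1619] tool y yaw -0.07 tilt [-0.001 -0.002 -1.   ] t 12.45 op 0.09207614343079404
dxyz [-226.2  171.5    2.2]
turn [-0.06  0.1  -0.07]
```

```bash
python3 -m pendant '1 -35 26 0 0 0 0;1 -75 57 0 0 0 0;1 -115 87 0 0 0 0;1 -155 117 0 0 0 0;1 -195 148 0 0 0 0'; python3 -m pendant '1 -21 16 0 0 0 0;1 -21 16 0 0 0 0;1 -21 16 0 0 0 0;1 -21 16 0 0 0 0'; python3 - <<'E'
from h import *
tool([.6325,-.126,.030],0)
d=get_image("wrist"); cv2.imwrite("pics/w4.png",d["frame"][:,:,::-1]); print(d["position"],proj(d,[.6325,-.126,.070]))
E
```

```text
clock: 12.95
position: [0.6092, -0.0956, 0.162]
eef_rot: [2.223, 2.22, -0.003]
force: [0.5, 0.2, 1.3]
opening: 0.0917
clock: 13.35
position: [0.6245, -0.1153, 0.1617]
eef_rot: [-2.221, -2.22, 0.003]
force: [0.2, 0.7, -0.0]
opening: 0.0917
pos [ 0.6245 -0.1153  0.1617] tool y yaw -0.02 tilt [-0.002 -0.001 -1.   ] t 13.35 op 0.09169654399510796
dxyz [-10.6   8.3 131.7]
turn [-0.11  0.05 -0.02]
[ 0.62524639 -0.03297393  0.32158921] (np.float64(321.991377007972), np.float64(218.0527307783837))
```

View pics/w4.png

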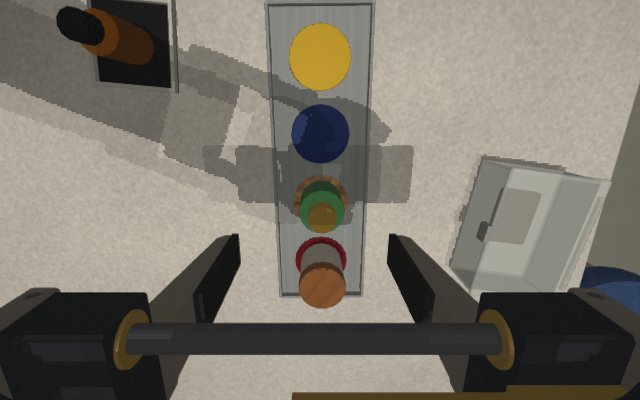

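The flacon's cap is at (322,218), exactly as predicted. I'll move over it and descend.

```bash
python3 -m pendant '1 -11 8 10 0 0 0;1 -11 8 40 0 0 0;1 -11 8 80 0 0 0;1 -11 8 115 0 0 0;1 -11 8 125 0 0 0';python3 -m pendant '1 0 0 0 0 0 0;1 0 0 0 0 0 0'; python3 - <<'E'
from h import *
tool([.6325,-.126,.030],0)
E
```

```text
clock: 13.9
position: [0.6287, -0.1239, 0.0326]
eef_rot: [-2.214, -2.217, 0.008]
force: [-1.0, 0.1, 0.3]
opening: 0.0918
clock: 14.1
position: [0.6291, -0.1234, 0.0337]
eef_rot: [-2.214, -2.219, 0.007]
force: [-0.3, -0.0, -0.9]
opening: 0.0917
pos [ 0.6291 -0.1234  0.0337] tool y yaw 0.11 tilt [-0.008  0.002 -1.   ] t 14.1 op 0.09167266953647661
dxyz [-2.6  3.5  3.7]
turn [-0.48 -0.1   0.11]
```

```bash
python3 -m pendant '0.8 -3 3 3 -0.5 0 0;0.6 -3 3 3 -0.5 0 0;0.5 -3 3 3 -0.5 0 0;0.3 -3 3 3 -0.5 0 0;0.3 -3 3 3 -0.5 0 0' 20; python3 -m pendant '0.3 0 0 0 0 0 0;0.3 0 0 0 0 0 0;0.3 0 0 0 0 0 0;0.3 0 0 0 0 0 0'
```

```text
clock: 14.6
position: [0.6322, -0.1265, 0.031]
eef_rot: [-2.219, -2.223, -0.003]
force: [-0.0, 0.2, 0.2]
opening: 0.0539
clock: 15.0
position: [0.6322, -0.1265, 0.0311]
eef_rot: [-2.219, -2.223, -0.003]
force: [-1.3, -0.2, 1.6]
opening: 0.0432
```

```bash
python3 -m pendant '0.3 0 0 -20 0 0 0;0.3 0 0 -50 0 0 0;0.3 0 0 -90 0 0 0;0.3 0 0 -125 0 0 0;0.3 0 0 -135 0 0 0'; python3 - <<'E'
from h import *
tool([.4686,.177,.165],0)
E
```

```text
clock: 15.5
position: [0.6343, -0.1275, 0.1706]
eef_rot: [2.215, 2.219, 0.007]
force: [0.7, -0.9, -1.3]
opening: 0.0435
pos [ 0.6343 -0.1275  0.1706] tool y yaw 0.11 tilt [ 0.008 -0.001 -1.   ] t 15.5 op 0.043533532373991206
dxyz [ 304.8 -165.1    4. ]
turn [0.43 0.06 0.11]
```

```bash
python3 -m pendant '0.3 30 -16 0 0 0 0;0.3 70 -38 0 0 0 0;0.3 110 -60 0 0 0 0;0.3 150 -81 0 0 0 0;0.3 190 -103 0 0 0 0';python3 - <<'E'
from h import *
tool([.4686,.177,.165],0)
E
```

```text
clock: 16.0
position: [0.5288, 0.0638, 0.1675]
eef_rot: [2.217, 2.22, 0.005]
force: [1.4, 0.3, -1.3]
opening: 0.0436
pos [0.5288 0.0638 0.1675] tool y yaw 0.09 tilt [ 0.005 -0.001 -1.   ] t 16.0 op 0.04363875927650266
dxyz [113.3 -60.1   2.2]
turn [0.28 0.03 0.09]
```

```bash
python3 -m pendant '0.3 40 -21 0 0 0 0;0.3 75 -40 0 0 0 0;0.3 105 -55 0 0 0 0;0.3 113 -60 0 0 0 0;0.3 113 -60 0 0 0 0';python3 -m pendant '0.3 0 0 0 0 0 0;0.3 0 0 0 0 0 0'; python3 - <<'E'
from h import *
tool([.4686,.177,.029],0)
E
```

```text
clock: 16.5
position: [0.4673, 0.1773, 0.1657]
eef_rot: [2.215, 2.224, 0.001]
force: [0.7, -0.2, -1.8]
opening: 0.0433
clock: 16.7
position: [0.4676, 0.1763, 0.1651]
eef_rot: [2.217, 2.223, 0.0]
force: [-0.2, -0.8, -1.3]
opening: 0.0433
pos [0.4676 0.1763 0.1651] tool y yaw 0.14 tilt [ 0.002 -0.001 -1.   ] t 16.7 op 0.043332827266055314
dxyz [  0.9   0.8 136.1]
turn [0.09 0.09 0.14]
```

```bash
python3 -m pendant '0.3 1 1 30 0 0 0;0.3 1 1 70 0 0 0;0.3 1 1 105 0 0 0;0.3 1 1 125 0 0 0;0.3 1 1 127 0 0 0';python3 - <<'E'
from h import *
tool([.4686,.177,.029],0)
E
```

```text
clock: 17.2
position: [0.4666, 0.1757, 0.035]
eef_rot: [-2.219, -2.221, 0.008]
force: [0.8, 0.3, -2.2]
opening: 0.0432
pos [0.4666 0.1757 0.035 ] tool y yaw 0.04 tilt [-0.005 -0.002 -1.   ] t 17.2 op 0.043196572321600686
dxyz [1.3 2.1 6. ]
turn [-0.28  0.14  0.04]
```

```bash
python3 -m pendant '0.3 1 2 2 0 0 0;0.3 1 2 4 0 0 0;0.3 1 2 6 0 0 0;0.3 1 2 6 0 0 0;0.3 1 2 6 0 0 0'; python3 -m pendant '0.3 0 0 0 0 0 0;0.5 0 0 0 0 0 0;0.8 0 0 0 0 0 0;1 0 0 0 0 0 0;1 0 0 0 0 0 0'; python3 -m pendant '1 0 0 0 0 0 0;1 0 0 0 0 0 0;1 0 0 -40 0 0 0;1 0 0 -80 0 0 0;1 0 0 -120 0 0 0'; python3 - <<'E'
from h import *
tool([.633,-.1988,.16],0)
d=get_image("wrist"); cv2.imwrite("pics/w5.png",d["frame"][:,:,::-1])
E
```

```text
clock: 17.7
position: [0.469, 0.1768, 0.0296]
eef_rot: [-2.22, -2.222, 0.007]
force: [0.4, -0.3, -2.5]
opening: 0.0434
clock: 18.2
position: [0.4692, 0.1768, 0.0298]
eef_rot: [-2.22, -2.222, 0.006]
force: [0.0, 0.8, 0.1]
opening: 0.0678
clock: 18.7
position: [0.4692, 0.177, 0.151]
eef_rot: [-2.22, -2.222, 0.007]
force: [-0.0, 0.3, -0.0]
opening: 0.092
pos [0.4692 0.177  0.151 ] tool y yaw 0.05 tilt [-0.004 -0.002 -1.   ] t 18.7 op 0.09202191930869687
dxyz [-376.   163.5   -8.8]
turn [-0.23  0.14  0.05]
```

View pics/w5.png

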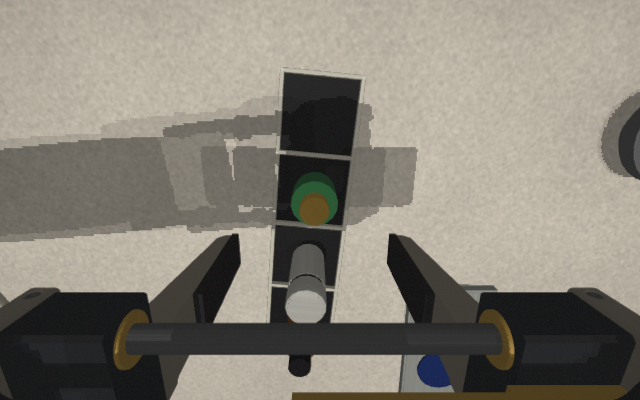

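The flacon (315,195), deodorant (308,260) and oil (300,365) all stand in consecutive bays, and the left bay is empty. Now the jar.

```bash
python3 -m pendant '1 -35 15 -9 0 0 0;1 -80 35 -9 0 0 0;1 -125 54 -9 0 0 0;1 -170 74 -9 0 0 0;1 -215 94 -9 0 0 0'; python3 - <<'E'
from h import *
tool([.633,-.1988,.16],0)
E
```

```text
clock: 19.25
position: [0.5684, -0.039, 0.1684]
eef_rot: [2.216, 2.218, 0.008]
force: [1.4, 1.8, -0.3]
opening: 0.0918
pos [ 0.5684 -0.039   0.1684] tool y yaw 0.06 tilt [ 0.008 -0.001 -1.   ] t 19.25 op 0.09182953879603466
dxyz [-159.9   64.3    9. ]
turn [0.48 0.04 0.06]
```

```bash
python3 -m pendant '1 -40 16 9 0 0 0;1 -85 34 9 0 0 0;1 -130 52 9 0 0 0;1 -155 62 9 0 0 0;1 -160 64 9 0 0 0';python3 -m pendant '1 0 0 0 0 0 0;1 0 0 0 0 0 0'; python3 - <<'E'
from h import *
tool([.633,-.1988,.029],0)
d=get_image("wrist"); cv2.imwrite("pics/w6.png",d["frame"][:,:,::-1]); print(d["position"],proj(d,[.633,-.1988,.064]))
E
```

```text
clock: 19.75
position: [0.6331, -0.2022, 0.1595]
eef_rot: [2.219, 2.214, 0.008]
force: [0.2, -0.4, -0.0]
opening: 0.0922
clock: 19.95
position: [0.6326, -0.2011, 0.159]
eef_rot: [2.219, 2.215, 0.008]
force: [-0.2, 0.7, 0.3]
opening: 0.0917
pos [ 0.6326 -0.2011  0.159 ] tool y yaw -0.1 tilt [ 0.008 -0.001 -1.   ] t 19.95 op 0.09170844164361641
dxyz [  2.4  -0.6 130. ]
turn [ 0.44  0.04 -0.1 ]
[ 0.63194698 -0.11880196  0.3188615 ] (np.float64(312.3482593557903), np.float64(203.01215204880748))
```

View pics/w6.png

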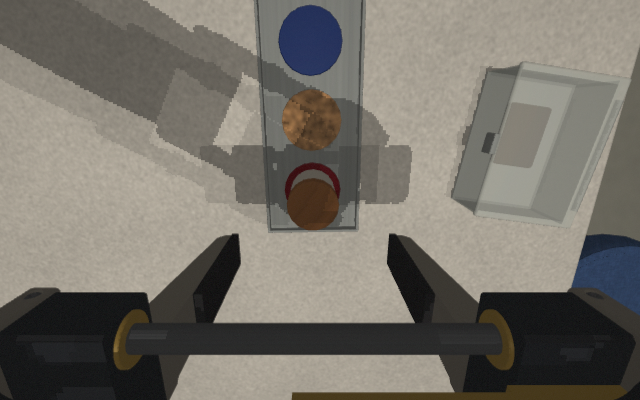

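The jar's lid is at (313,204), and I predicted (312,203). The clear box stays well away from the right finger. I'll descend.

```bash
python3 -m pendant '1 2 0 30 0.4 0 0;1 2 0 65 0.4 0 0;1 2 0 100 0.4 0 0;1 2 0 122 0.4 0 0;1 2 0 125 0.4 0 0';python3 -m pendant '1 0 0 0 0 0 0;1 0 0 0 0 0 0'; python3 - <<'E'
from h import *
tool([.633,-.1988,.028],0)
E
```

```text
clock: 20.5
position: [0.6309, -0.1959, 0.0305]
eef_rot: [-2.217, -2.218, 0.003]
force: [-0.1, 1.3, 0.1]
opening: 0.0919
clock: 20.7
position: [0.6315, -0.1954, 0.0318]
eef_rot: [-2.217, -2.22, 0.002]
force: [0.1, -0.7, -0.1]
opening: 0.0921
pos [ 0.6315 -0.1954  0.0318] tool y yaw 0.08 tilt [-0.004  0.002 -1.   ] t 20.7 op 0.09211543708518062
dxyz [-3.4  1.5  3.8]
turn [-0.24 -0.13  0.08]
```

```bash
python3 -m pendant '0.8 -3 1 4 -0.2 0 0;0.6 -3 1 4 -0.2 0 0;0.5 -3 1 4 -0.2 0 0;0.3 -3 1 4 -0.2 0 0;0.3 -3 1 4 -0.2 0 0' 20; python3 -m pendant '0.3 0 0 0 0 0 0;0.3 0 0 0 0 0 0;0.3 0 0 0 0 0 0;0.3 0 0 0 0 0 0'
```

```text
clock: 21.2
position: [0.6326, -0.1985, 0.028]
eef_rot: [-2.219, -2.222, -0.002]
force: [-0.1, 0.3, -1.4]
opening: 0.0534
clock: 21.6
position: [0.6325, -0.1985, 0.028]
eef_rot: [-2.219, -2.222, -0.002]
force: [-0.4, -1.1, 0.5]
opening: 0.0464
```

```bash
python3 -m pendant '0.3 0 0 -20 0 0 0;0.3 0 0 -50 0 0 0;0.3 0 0 -90 0 0 0;0.3 0 0 -125 0 0 0;0.3 0 0 -135 0 0 0'; python3 - <<'E'
from h import *
tool([.4752,.2528,.165],0)
E
```

```text
clock: 22.1
position: [0.6348, -0.1998, 0.1678]
eef_rot: [2.216, 2.219, 0.005]
force: [0.7, -0.0, -1.1]
opening: 0.0465
pos [ 0.6348 -0.1998  0.1678] tool y yaw 0.08 tilt [ 0.006 -0.001 -1.   ] t 22.1 op 0.046532437372874935
dxyz [ 452.9 -158.9    1.1]
turn [0.36 0.08 0.08]
```

```bash
python3 -m pendant '0.3 30 -10 0 0 0 0;0.3 72 -25 0 0 0 0;0.3 115 -40 0 0 0 0;0.3 157 -55 0 0 0 0;0.3 200 -70 0 0 0 0';python3 -m pendant '0.3 40 -14 0 0 0 0;0.3 82 -29 0 0 0 0;0.3 125 -44 0 0 0 0;0.3 165 -58 0 0 0 0;0.3 200 -70 0 0 0 0';python3 - <<'E'
from h import *
tool([.4752,.2528,.165],0)
E
```

```text
clock: 22.6
position: [0.5626, 0.0017, 0.165]
eef_rot: [2.218, 2.22, 0.003]
force: [1.2, 0.8, -0.1]
opening: 0.0466
clock: 23.1
position: [0.4903, 0.2033, 0.1627]
eef_rot: [2.219, 2.222, -0.0]
force: [1.2, -0.9, -0.5]
opening: 0.0461
pos [0.4903 0.2033 0.1627] tool y yaw 0.09 tilt [ 0.001 -0.001 -1.   ] t 23.1 op 0.04612571990919598
dxyz [ 49.5 -15.   -2.4]
turn [0.03 0.05 0.09]
```

```bash
python3 -m pendant '0.3 25 -8 -2 0 0 0;0.3 44 -13 -2 0 0 0;0.3 49 -15 -2 0 0 0;0.3 49 -15 -2 0 0 0';python3 -m pendant '0.3 0 0 0 0 0 0;0.3 0 0 0 0 0 0'; python3 - <<'E'
from h import *
tool([.4752,.2528,.026],0)
E
```

```text
clock: 23.5
position: [0.4743, 0.2523, 0.1633]
eef_rot: [2.218, 2.224, -0.004]
force: [-0.2, -0.1, -2.7]
opening: 0.0464
clock: 23.7
position: [0.4744, 0.2513, 0.1628]
eef_rot: [2.22, 2.223, -0.005]
force: [-0.5, -0.9, -2.2]
opening: 0.0465
pos [0.4744 0.2513 0.1628] tool y yaw 0.08 tilt [-0.002 -0.002 -1.   ] t 23.7 op 0.046478186495721115
dxyz [  1.9   1.1 136.8]
turn [-0.13  0.13  0.08]
```

```bash
python3 -m pendant '0.3 2 1 30 0 0 0;0.3 2 1 70 0 0 0;0.3 2 1 105 0 0 0;0.3 2 1 125 0 0 0;0.3 2 1 128 0 0 0';python3 - <<'E'
from h import *
tool([.4752,.2528,.026],0)
E
```

```text
clock: 24.2
position: [0.4729, 0.2514, 0.0317]
eef_rot: [-2.219, -2.219, 0.014]
force: [0.0, 0.2, -1.4]
opening: 0.0465
pos [0.4729 0.2514 0.0317] tool y yaw 0.01 tilt [-0.008 -0.004 -1.   ] t 24.2 op 0.046540880855995184
dxyz [1.4 2.4 5.6]
turn [-0.48  0.24  0.01]
```

```bash
python3 -m pendant '0.3 1 2 2 -0.5 0.2 0;0.3 1 2 4 -0.5 0.2 0;0.3 1 2 6 -0.5 0.2 0;0.3 1 2 6 -0.5 0.2 0;0.3 1 2 6 -0.5 0.2 0'; python3 -m pendant '0.3 0 0 0 0 0 0;0.5 0 0 0 0 0 0;0.8 0 0 0 0 0 0;1 0 0 0 0 0 0;1 0 0 0 0 0 0'; python3 -m pendant '1 0 0 0 0 0 0;1 0 0 0 0 0 0;1 0 0 -40 0 0 0;1 0 0 -80 0 0 0;1 0 0 -120 0 0 0';python3 -m pendant '1 0 0 -50 0 0 0;1 50 0 -50 0 0 0;1 95 0 -50 0 0 0;1 140 0 -50 0 0 0;1 180 0 -50 0 0 0'
```

```text
clock: 24.7
position: [0.4753, 0.2525, 0.0263]
eef_rot: [2.22, 2.221, 0.001]
force: [0.1, -0.5, -1.7]
opening: 0.0463
clock: 25.2
position: [0.4756, 0.2526, 0.0266]
eef_rot: [2.22, 2.221, 0.002]
force: [-0.0, -1.7, 0.7]
opening: 0.0683
clock: 25.7
position: [0.475, 0.2525, 0.1478]
eef_rot: [2.22, 2.221, 0.001]
force: [1.1, 0.1, 0.7]
opening: 0.0922
clock: 26.2
position: [0.4745, 0.4345, 0.1978]
eef_rot: [2.22, 2.221, 0.002]
force: [1.2, 0.3, 0.4]
opening: 0.092
```

```bash
python3 -m pendant '1 0 0 0 0 0 0;1 0 0 0 0 0 0' | head -1; python3 - <<'E'
from h import *
d=get_image("top"); e=get_image("scene")
w=cloud(d); m=np.array([.4653,.1392]); y=np.array([.08718,.99619]); x=np.array([y[1],-y[0]])
for n,b,h in (("oil",-.114,.084),("deo",-.038,.094),("fla",.038,.068),("jar",.114,.062)):
    q=w.reshape(-1,3); q=q[np.all(np.abs(q[:,:2]-(m+b*y))<.036,1)&(q[:,2]>h-.008)]
    if len(q): r=q[:,:2].mean(0)-m; print(n,len(q),"top z",np.median(q[:,2]),"stand xy",(r@x).round(4),(r@y).round(4))
f=d["frame"][195:285,90:340,::-1]
cv2.imwrite("pics/f1.png",np.vstack([cv2.resize(f,(750,270),interpolation=cv2.INTER_CUBIC),cv2.resize(e["frame"][110:220,220:520,::-1],(750,275))]))
E
```

```text
clock: 26.4
oil 142 top z 0.08394133713167551 stand xy 0.0016 -0.1138
deo 398 top z 0.0938931749820065 stand xy 0.0017 -0.0402
fla 208 top z 0.0680718297995479 stand xy 0.0022 0.0369
jar 652 top z 0.06215115741551558 stand xy 0.0019 0.1105
```

View pics/f1.png

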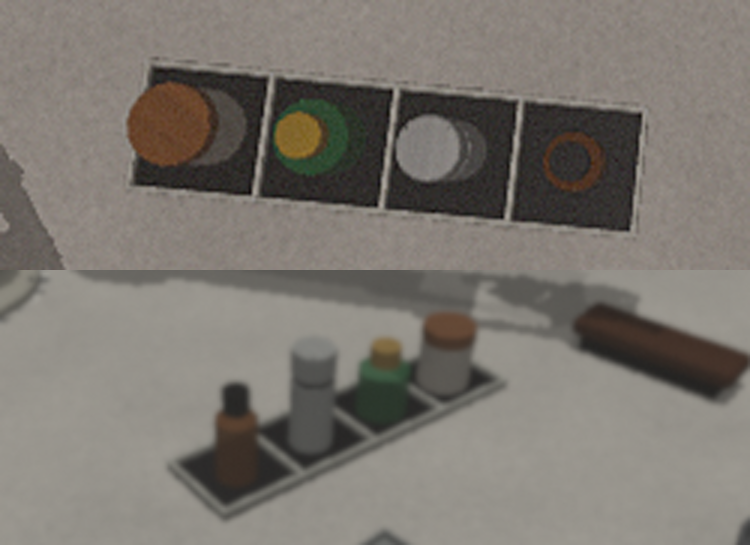

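All four stand upright, one to a bay. From left to right they are jar, flacon, deodorant and oil, each within 4 mm of its bay's centre and with its top at the expected height. I'll hand in.

```bash
python3 -c "
from rig import job
print(job.sign_off())"
```

```text
the job is handed in; nothing more can be done
None
```

I moved all four toiletries from the tray into the stand in reverse order and handed the job in at about 26.5 s of the 99 s allowed. From left to right the tray held oil, deodorant, flacon and jar; the stand now holds jar, flacon, deodorant and oil.

The last camera checks agreed with this, and none failed:
- **Position:** each item stands upright in its own bay, within about 4 mm of the centre (27 mm allowed).
- **Height:** the tops measured 84, 94, 68 and 62 mm for oil, deodorant, flacon and jar, which matches each standing on its bay floor.
- **Robot:** the gripper was open and clear of everything. The highest wrist force I saw was about 14 N, when the deodorant touched down.

One measurement disagreed slightly. The stand's length came out as 302 mm in the image against the stated 308 mm, so the bay positions are good to a few millimetres.

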